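# Shut the feed-line dry-air valve under the sliding cover

## Task

Shut off the dry air to the antenna feed line: push the manifold box's cover fully aside by its upright bar, left along its rails, then push the valve handle that has the round disc on its end a quarter turn towards the robot, fully against its stop, so that it lies across its pipe. Nothing is picked up: pushing with the fingertips is enough; do not lift the cover, and leave the plain handle and the loose things as they are. Finish with the cover still aside and the arm clear.

Things in the scene. Friction and masses are not known exactly. Their poses are not given: they have to be found in the camera images.
- box: fixed grey manifold box on the bench. Its axes: x away from the robot, y to the left, z up, turned by the box's yaw (up to 0.3 rad either way). Origin at bench height; it spans box x -150..150 mm, box y -215..155 mm, 64 mm high. Closed deck at y 0..155, open well at y -150..0, ledge at y -215..-150. Two rails along box y at x = -145 and 145, tops 76 mm above the bench
- well (a point): centre of the well's floor (box x 0, y -75 mm), 6 mm above the bench. The well is 276 mm (box x) by 150 mm (box y), rim at 64 mm, and holds two valves side by side at box y -105, one at box x 60 and one at -35: which is which varies. Their pipes run along box y, tops at 34 mm; only the stems, 20 mm across to 40 mm and 10 mm across above, reach up to the handles at each pivot
- cover_slide (a joint): travel of the cover along box +y in m: 0 = fully over the well, 0.14 = fully aside over the deck, against its stop; starts at 0 to 0.015. Slides with about 2 N of friction and stays where left
- cover_top (a point): centre of the top face of the aluminium cover, 71 mm above the bench at all times. Flat panel 276 mm (box x) by 150 mm (box y), 5 mm thick, lying loose on its runners: it could be lifted, but must not be
- cover_bar (a point): centre of the upright bar in the middle of the cover: 130 mm long along box x, 10 mm thick along box y, from the panel at 71 mm up to 96 mm above the bench. Pushing its right-hand (box -y) side slides the cover to box +y
- disc_pivot (a point): turning axis of the valve to be shut, at mid-height of its handle bar, 50 mm above the bench
- disc_end (a point): centre of the black disc at the end of the handle to be shut, 58 mm from its pivot. The handle is a flat black bar 13 mm wide, from 46 to 54 mm above the bench; the disc is 34 mm across, from 46 to 58 mm above the bench, its far edge 75 mm from the pivot. Only this handle has a disc
- disc_handle (a joint): angle of the disc handle in rad: 0 = open, pointing along box +y, along its pipe; pi/2 = shut, pointing along box -x (towards the robot), across its pipe, against its stop. Closes anticlockwise seen from above; starts at 0 to 0.2; about 0.12 N m of friction, stays where left. Push the disc's far (box +x) side towards the robot and round
- plain_end (a point): point 58 mm from the pivot on the plain handle of the other valve, 50 mm above the bench: the same flat black bar, 13 mm wide, ending 75 mm from its pivot, without a disc. Leave it as it is
- plain_handle (a joint): angle of the plain handle in rad, same meaning; starts at 0 to 0.2
- adaptor: bystander: brass connector adaptor, 22 mm across, 34 mm tall, standing on the box's ledge; origin at its underside; leave it where it is
- dust_cap: bystander: black dust cap, 26 mm across, 18 mm tall, standing on the box's ledge; origin at its underside; leave it where it is
- screwdriver: bystander: screwdriver about 170 mm long, lying on the bench beside the box; origin at its underside; leave it where it is
- spanner: bystander: spanner about 150 mm long, lying on the bench beside the box; origin at its underside; leave it where it is
- spool: bystander: white empty spool, 56 mm across, 40 mm tall, on the bench beside the box; origin at its underside; leave it where it is
- jar: bystander: small clear jar, 56 mm across, 65 mm tall, on the bench beside the box; origin at its underside; leave it where it is
- mug: bystander: blue mug, 80 mm across, 90 mm tall, on the bench beside the box; origin at its underside; leave it where it is

How it is judged:
By the outcome, as a careful person would: the job done as asked, in the order asked, and still so for the second after the job is handed in, with the robot touching nothing.
It also fails if it takes over 51 s, if anything falls off the work surface, if the arm or the gripper's body presses on something with over 40 N, if the wrist force passes 120 N, or if a joint passes its speed limit or range.

## Robot

A 6-joint arm with a two-finger parallel gripper is mounted at the origin on the work surface. World frame = base frame: x ahead of the robot, y to its left, z up, the work surface at z = 0. Lengths are in mm, angles in rad, forces in N, time in s.
With the tool pointing down it reaches from about 350 to 775 mm from the base axis. Payload 7.3 kg.
Tool frame: the origin (TCP) lies midway between the tips of the shut fingers; the grasp point (between the pads) lies 19 mm behind it (grasp_offset is the z of the grasp point in the tool frame, in mm); z points along the fingers, y is the direction in which the jaws open and shut (so a half turn about z gives the same grasp; the last joint's range is limited). The gripper opens to 92 mm and grips with 3 to 60 N. Pads are 19 mm wide; open, the fingers measure 130 mm over their backs; the gripper's body (75 mm by 190 mm) begins 47 mm behind the grasp point.
Start: joints at [1.084, 0.342, 1.524, -0, 1.275, -0.146], TCP at [175.464, 494.833, 204.941] pointing down, gripper open.
Joint ranges: [-2.53, 2.53], [-0.77, 2.02], [0.04, 2.7], [-1, 4.14], [0.28, 2.66], [-3.11, 3.11]. Speed limits (rad/s): [2.57, 2.57, 3.14, 3.14, 3.14, 3.14].

## Interface

Orientations are given as [roll, pitch, yaw] about the fixed x, y, z axes, in that order (R = Rz(yaw) Ry(pitch) Rx(roll)).
In Python, from plant import get_obs, capture, camera_model, close_job, boxes_of, regions_of, place_of, grasp_offset gives the robot as it stands. The module is installed in compiled form; this text tells all that it offers.
- The arm moves only by the tool send_rows, never from a script. Its argument "targets" is a list that holds one entry, the list of rows, each a list of 7 numbers: the turn, a rotation vector about the tool's x, y, z in degrees, then the shift along the tool's x, y, z in mm, then the closure, from -1 (fully open) to 1 (shut). A call has 1 to 5 rows; each row is the pose to reach, as a shift and turn from the pose commanded when the call began, along the tool's axes at that moment; what a row does not reach only later rows make up. A row lasts 1/12 s, in which the tool goes at most 41.7 mm and 7.16 degrees, less where a joint would pass 70% of its speed; a pose out of reach is approached as far as the arm can. A call with a gripper value outside its range is refused whole. The fingers move at their own pace and stop on an object; the grip force is fixed at half the most. Time passes only in rows, so rows that repeat a pose let the fingers close. It gives the time, the measured TCP pose, the force and the opening at its end, in the units of the state.
- get_obs(): the state, without advancing time (a new reading comes with each control period).
- capture(name): name is "scene" or "side" or "wrist"; returns the picture (420x560x3 uint8, red, green, blue); there is no depth.
- camera_model(name): a dict with "K" (3x3 intrinsics, pixels), "world_to_cam" (4x4, takes a point from world to camera coordinates). Camera axes: x right, y up, looking along -z (the intrinsics and any distortion apply to the point x, -y, -z); pixel columns grow to the right and rows downward; lengths in mm; the calibration is good to about 2 mm. The wrist camera is an equidistant fisheye: a pixel r from the principal point sees the ray r / f radians off the axis. A picture is of the moment at which its call begins: read the wrist's pose just before it. camera_model takes no time and is no camera call; for the wrist camera it gives the pose at the moment of the call.
- close_job(): hands the job in, once; it reports no verdict.
Trained networks look in the newest picture that a camera, given by its name, has taken for a name from the list of things; names that differ only in an ending like _2 or _b are one class to them, and where a whole thing is asked for, a point or a joint stands for the part that bears it (a point fixed in the world has none). Each returns a list of dicts, best first, with "conf" (0 to 1); they miss things now and then, are a little off and sometimes report something else, mostly with a low value. They report only what shows in the picture. A call takes as long as a camera call.
- boxes_of(label, camera): "location" ([row, column] in pixels, amid what is visible of it).
- regions_of(label, camera): "region" (420x560 bool, what is visible of it) and "location" ([row, column] in pixels, amid what is visible of it).
- place_of(label, camera): "location" ([row, column] in pixels: a listed point, or the origin of a listed thing).
The state is a dict: "time": time; "joint_positions": joint angles; "dq": joint speeds; "tau": joint torques, N m; "tool_pos": TCP position; "tcp_rot": TCP orientation; "contact_force": force on the tool from outside, world axes, zero at the start; "moment": the same for the moment, N m; "grip_width": finger opening in mm.
Only numpy, scipy, OpenCV 4.12 (cv2) and the standard library are available. Lean on these libraries where they do the work, as an engineer would, in place of code of your own. Each camera call takes 0.05 s, during which the arm holds its last target.

## Working session

There is one attempt and no reset: what is moved stays moved. The work goes in short steps, Python scripts to look and compute and a tool call to move; the robot and the scene stay as the last step left them, time stands still between calls to the robot, and variables do not carry over. Pictures are saved under pics/ and viewed, and the job is handed in when it is done.

Besides the shell and the picture viewer there is one more tool, called as a command line: name --argument value ..., lists and objects as JSON in quotes. send_rows: Moves the arm, as the interface text tells. Its arguments: {"type":"object","properties":{"targets":{"type":"array","items":{"type":"array","items":{"type":"array","items":{"type":"number"}}}}},"required":["targets"]}

```bash
mkdir -p pics; python3 - <<'E'
from plant import *
import cv2,numpy as np
o=get_obs();print({k:np.round(v,3).tolist() for k,v in o.items()})
for n in ["scene","side"]:
    im=capture(n);cv2.imwrite(f"pics/{n}0.png",im[:,:,::-1])
    m=camera_model(n);print(n,np.round(m["K"],1).tolist(),np.round(m["world_to_cam"],3).tolist(),[k for k in m])
    for l in ["box","well","cover_top","cover_bar","disc_pivot","disc_end","plain_end","adaptor","dust_cap","screwdriver","spanner","spool","jar","mug"]:
        print(n,l,[(np.round(d["location"],1).tolist(),round(d["conf"],2)) for d in place_of(l,n)[:2]])
print(get_obs()["time"])
E
```

```text
{'time': 0.0, 'joint_positions': [1.084, 0.343, 1.525, -0.0, 1.275, -0.146], 'dq': [-0.002, -0.0, -0.002, 0.0, 0.002, 0.0], 'tau': [0.001, -43.124, -24.422, 0.072, 0.056, -0.0], 'tool_pos': [175.231, 494.433, 204.241], 'tcp_rot': [-3.14, -0.0, 2.801], 'contact_force': [-0.105, 0.657, 1.122], 'moment': [-0.01, -0.0, 0.023], 'grip_width': 91.698}
scene [[526.8, 0.0, 284.6], [0.0, 526.8, 212.3], [0.0, 0.0, 1.0]] [[0.197, 0.98, -0.012, -109.531], [-0.633, 0.137, 0.762, 301.6], [0.749, -0.142, 0.648, -1526.849], [0.0, 0.0, 0.0, 1.0]] ['K', 'world_to_cam']
scene box []
scene well []
scene cover_top [([212.1, 250.8], 0.86)]
scene cover_bar [([207.2, 254.3], 0.71)]
scene disc_pivot []
scene disc_end []
scene plain_end [([213.0, 252.2], 0.43)]
scene adaptor [([197.1, 191.7], 0.58)]
scene dust_cap [([239.4, 193.4], 0.7)]
scene screwdriver [([204.0, 153.2], 0.66)]
scene spanner [([202.1, 376.7], 0.92)]
scene spool [([252.8, 150.6], 0.77)]
scene jar [([282.7, 398.0], 0.7), ([209.7, 253.1], 0.57)]
scene mug [([239.3, 194.0], 0.64), ([251.4, 409.9], 0.56)]
side [[430.1, 0.0, 285.4], [0.0, 430.1, 211.8], [0.0, 0.0, 1.0]] [[0.726, -0.688, 0.014, -409.579], [0.349, 0.386, 0.854, -264.261], [-0.593, -0.615, 0.52, -523.273], [0.0, 0.0, 0.0, 1.0]] ['K', 'world_to_cam']
side box [([245.6, 282.7], 0.98)]
side well [([264.5, 307.6], 0.74)]
side cover_top [([232.6, 301.0], 0.68)]
side cover_bar [([228.1, 304.9], 0.98), ([233.4, 302.3], 0.61)]
side disc_pivot [([261.3, 301.0], 0.41)]
side disc_end []
side plain_end [([324.6, 398.3], 0.41)]
side adaptor [([291.4, 319.2], 0.64)]
side dust_cap [([256.6, 377.9], 0.66)]
side screwdriver [([374.6, 336.7], 0.9)]
side spanner []
side spool [([326.3, 398.2], 0.74)]
side jar [([179.4, 286.6], 0.73)]
side mug [([189.9, 239.6], 0.63)]
1.5
```

View pics/scene0.png

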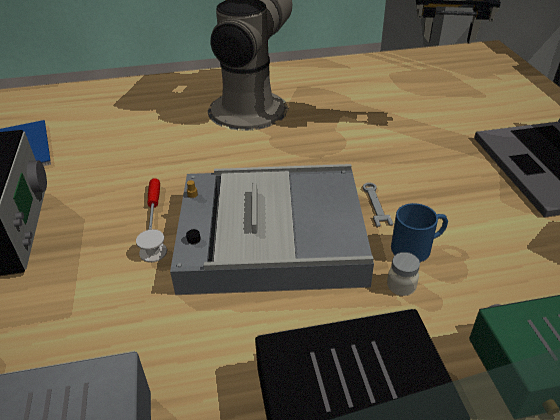

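View pics/side0.png

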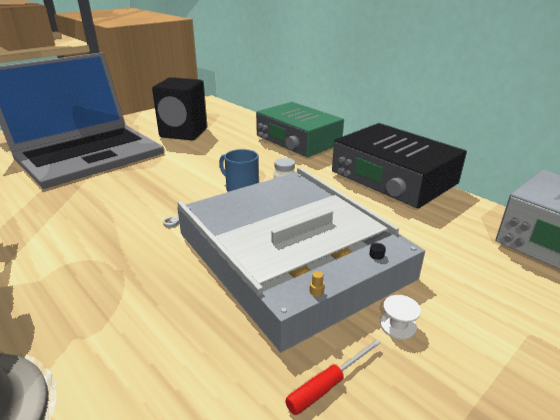

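```bash
python3 - <<'E'
import cv2
a=cv2.imread("pics/scene0.png")[155:305,160:385];cv2.imwrite("pics/z1.png",cv2.resize(a,None,fx=3.5,fy=3.5,interpolation=cv2.INTER_CUBIC))
a=cv2.imread("pics/side0.png")[160:350,170:430];cv2.imwrite("pics/z2.png",cv2.resize(a,None,fx=3,fy=3,interpolation=cv2.INTER_CUBIC))
E
```

```text
(no output)
```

View pics/z1.png

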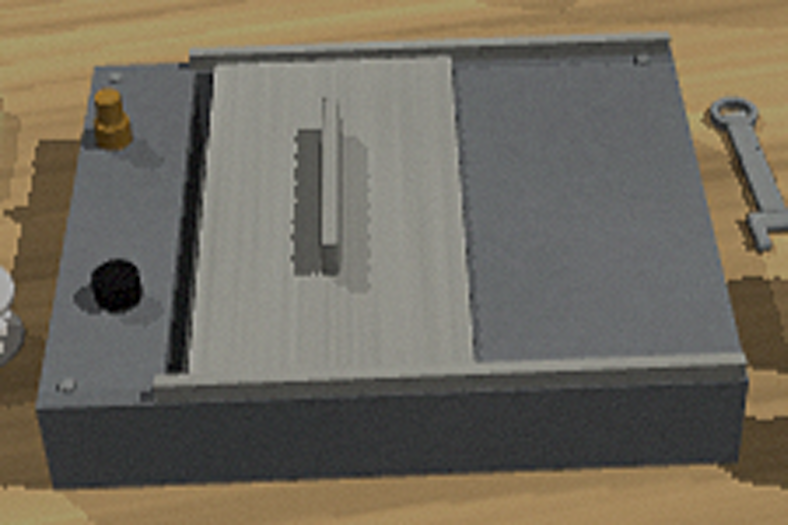

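View pics/z2.png

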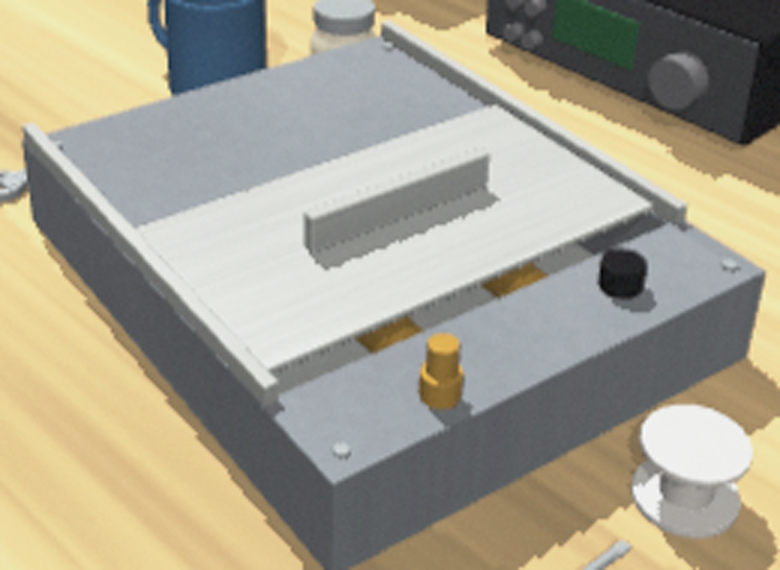

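```bash
cat > h.py <<'E'
import numpy as np,cv2
from plant import *
def proj(P,m):
    P=np.atleast_2d(P);c=P@m["world_to_cam"][:3,:3].T+m["world_to_cam"][:3,3]
    q=np.c_[c[:,0]/-c[:,2],-c[:,1]/-c[:,2]]
    K=np.array(m["K"]);return q*[K[0,0],K[1,1]]+K[:2,2]
def b2w(B,p):
    x,y,t=p;B=np.atleast_2d(np.array(B,float));c,s=np.cos(t),np.sin(t)
    return np.c_[x+c*B[:,0]-s*B[:,1],y+s*B[:,0]+c*B[:,1],B[:,2]]
def w2b(W,p):
    x,y,t=p;W=np.atleast_2d(np.array(W,float));c,s=np.cos(t),np.sin(t)
    d=W[:,:2]-[x,y];return np.c_[c*d[:,0]+s*d[:,1],-s*d[:,0]+c*d[:,1],W[:,2]]
E
python3 - <<'E'
from h import *
from scipy.optimize import least_squares
M={n:camera_model(n) for n in["scene","side"]}
for k in M: M[k]={a:np.array(b) for a,b in M[k].items()}
sc=[((150,-215,64),38,408),((150,-215,0),57,488),((150,155,0),740,462),((-150,-215,64),95,67)]
sd=[((-150,-215,64),331,484),((-150,-215,0),333,568),((150,-215,64),763,272),((150,-215,0),750,355)]
B1=[a[0] for a in sc];U1=np.array([(160+a[1]/3.5,155+a[2]/3.5) for a in sc])
B2=[a[0] for a in sd];U2=np.array([(170+a[1]/3,160+a[2]/3) for a in sd])
f=lambda p:np.r_[(proj(b2w(B1,p),M["scene"])-U1).ravel(),(proj(b2w(B2,p),M["side"])-U2).ravel()]
for w in (slice(None),slice(0,8),slice(8,16)):
    r=least_squares(lambda p:f(p)[w],[550,0,0]);print(r.x,np.round(f(r.x),1))
p=least_squares(f,[550,0,0]).x
np.save("pose.npy",p)
# bar right-side upper corners: scene
def inter(uv,m,z):
    K=m["K"];q=np.array([(uv[0]-K[0,2])/K[0,0],-(uv[1]-K[1,2])/K[1,1],-1]);R=m["world_to_cam"][:3,:3];t=m["world_to_cam"][:3,3]
    C=-R.T@t;d=R.T@q;return C+d*(z-C[2])/d[2]
for nm,uv,c,z in [("bar -x top side",(170+305/3,160+213/3),"side",96),("bar +x top",(170+489/3,160+154/3),"side",96),("bar near scene",(160+330/3.5,155+243/3.5),"scene",96),("coverR",(160+190/3.5,155+375/3.5),"scene",71),("coverL",(160+472/3.5,155+360/3.5),"scene",71),("adaptor",(191.7,197.1),"scene",64),("dust",(193.4,239.4),"scene",64)]:
    print(nm,np.round(w2b(inter(uv,M[c],z),p),1))
print(b2w([(0,-75,96),(60,-105,50),(-35,-105,50),(0,70,96),(0,-10,204)],p))
E
```

```text
[ 5.58291964e+02  2.35020652e+00 -1.55364174e-01] [-1.1  0.6 -1.3  1.1 -0.5  0.6 -0.8 -0.5  0.2 -1.7 -0.8  1.9 -0.3 -1.7
 -2.4 -0.7]
[ 5.57060452e+02  4.24941130e+00 -1.54644532e-01] [-0.  -0.  -0.3  0.6  0.3 -0.1 -0.  -0.9 -1.2 -2.  -2.2  1.6 -1.7 -1.9
 -3.7 -1. ]
[ 5.60432205e+02  3.20616852e-01 -1.65829705e-01] [-2.9  0.7 -3.   1.3 -1.8  2.3 -0.9 -0.4  0.4 -1.7 -0.7  1.9  1.2 -0.8
 -0.9  0.2]
bar -x top side [[-65.8 -62.9  96. ]]
bar +x top [[ 63.  -70.5  96. ]]
bar near scene [[ 65.4 -61.4  96. ]]
coverR [[ 136.2 -135.1   71. ]]
coverL [[133.3  11.5  71. ]]
adaptor [[ -65.  -195.3   64. ]]
dust [[  66.1 -180.    64. ]]
[[ 546.68647173  -71.74643678   96.        ]
 [ 601.32158946 -110.66948793   50.        ]
 [ 507.46584128  -95.9691977    50.        ]
 [ 569.12375681   71.50707361   96.        ]
 [ 556.74456504   -7.52934592  204.        ]]
```

```bash
cat >> h.py <<'E'
from scipy.spatial.transform import Rotation as Ro
def need(bx,by,z,p=None):
    if p is None:p=np.load("pose.npy")
    o=get_obs();R=Ro.from_euler("xyz",o["tcp_rot"]);W=b2w([(bx,by,z)],p)[0]
    print("t",round(o["time"],2),"box",np.round(w2b(o["tool_pos"],p),1),"F",np.round(o["contact_force"],1),"W",np.round(W,1))
    print("shift",np.round(R.inv().apply(W-np.array(o["tool_pos"])),1),"turn",np.round((R.inv()*Ro.from_euler("xyz",[np.pi,0,np.pi+p[2]])).as_rotvec(degrees=True),2))
E
python3 -c "
from h import *
need(0,-103,204)"
```

```text
t 1.5 box [[-454.4  427.3  204.9]] F [ 1.   0.2 -0.2] W [542.4 -99.4 204. ]
shift [-544.4 -437.4    0.9] turn [  0.     0.   -10.62]
```

send_rows --targets '[[[0, 0, -2, -31, -25, 0, 1], [0, 0, -4, -62, -50, 0, 1], [0, 0, -6, -93, -75, 0, 1], [0, 0, -8.5, -124, -100, 0, 1], [0, 0, -10.6, -155, -125, 0, 1]]]'

```text
time: 1.92
tool_pos: [280.2, 323.7, 205.0]
tcp_rot: [3.141, 0.0, 2.989]
contact_force: [1.3, 0.4, -0.8]
grip_width: 63.1
```

```bash
python3 -c "
from h import *
need(0,-103,204)"
```

```text
t 1.92 box [[-324.4  274.4  205. ]] F [ 1.3  0.4 -0.8] W [542.4 -99.4 204. ]
shift [-323.5 -378.2    1. ] turn [0.02 0.02 0.14]
```

send_rows --targets '[[[0, 0, 0, -26, -30, 0, 1], [0, 0, 0, -52, -60, 0, 1], [0, 0, 0, -78, -90, 0, 1], [0, 0, 0, -104, -120, 0, 1], [0, 0, 0, -130, -150, 0, 1]]]'

```text
time: 2.33
tool_pos: [385.6, 155.1, 205.2]
tcp_rot: [3.141, 0.001, 2.986]
contact_force: [0.6, 0.6, -0.2]
grip_width: 29.7
```

send_rows --targets '[[[0, 0, 0, -26, -30, 0, 1], [0, 0, 0, -52, -60, 0, 1], [0, 0, 0, -78, -90, 0, 1], [0, 0, 0, -104, -120, 0, 1], [0, 0, 0, -130, -150, 0, 1]]]'

```text
time: 2.75
tool_pos: [490.8, -13.5, 205.1]
tcp_rot: [3.141, 0.0, 2.985]
contact_force: [1.0, 0.2, 0.1]
grip_width: 1.0
```

```bash
python3 -c "
from h import *
need(0,-103,120)"
```

```text
t 2.75 box [[-64.2 -26.1 205.1]] F [1.  0.2 0.1] W [542.4 -99.4 120. ]
shift [-64.3 -76.9  85.1] turn [ 0.01  0.02 -0.05]
```

send_rows --targets '[[[0, 0, 0, -25, -31, 0, 1], [0, 0, 0, -50, -60, 10, 1], [0, 0, 0, -64, -77, 40, 1], [0, 0, 0, -64, -77, 75, 1], [0, 0, 0, -64, -77, 100, 1]]]'

```text
time: 3.17
tool_pos: [540.9, -98.9, 102.2]
tcp_rot: [3.141, -0.002, 2.983]
contact_force: [-0.3, 0.7, 0.4]
grip_width: 0.7
```

```bash
python3 - <<'E'
from h import *
need(0,-103,82)
for n in ["scene","side"]:
    im=capture(n)
    m={k:np.array(v) for k,v in camera_model(n).items()}
    u=proj(get_obs()["tool_pos"],m)[0];print(n,u)
    cv2.imwrite(f"pics/{n}1.png",im[:,:,::-1])
a=cv2.imread("pics/scene1.png")[120:300,150:390];b=cv2.imread("pics/side1.png")[160:340,190:430]
cv2.imwrite("pics/z3.png",cv2.resize(np.vstack([a,b]),None,fx=1.66,fy=1.66))
E
```

```text
t 3.17 box [[  -1.5 -102.7  102.2]] F [-0.3  0.7  0.4] W [542.4 -99.4  82. ]
shift [-1.5 -0.3 20.2] turn [ 0.02 -0.1  -0.17]
scene [234.05428844 201.0572754 ]
side [314.38044681 228.10232937]
```

View pics/z3.png

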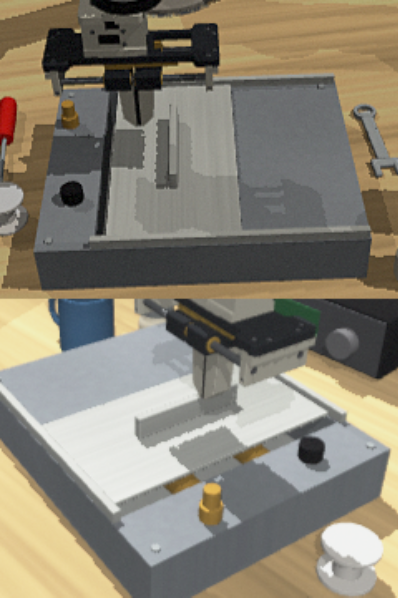

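```bash
python3 - <<'E'
from h import *
a=cv2.imread("pics/scene1.png")[150:250,190:290];b=cv2.imread("pics/side1.png")[170:270,260:360]
z=np.hstack([cv2.resize(i,None,fx=4,fy=4,interpolation=cv2.INTER_CUBIC) for i in(a,b)])
cv2.circle(z,(int(44.05*4),int(51.05*4)),3,(0,0,255),-1);cv2.circle(z,(400+int(54.4*4),int(58.1*4)),3,(0,0,255),-1)
cv2.imwrite("pics/z4.png",z)
E
```

```text
(no output)
```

View pics/z4.png

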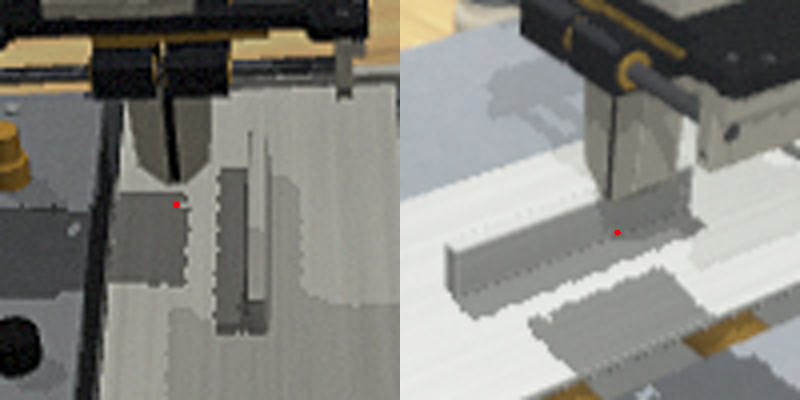

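```bash
python3 - <<'E'
from h import *
need(0,-103,82)
zz=[]
for n in ["scene","side"]:
    m={k:np.array(v) for k,v in camera_model(n).items()}
    u=proj(get_obs()["tool_pos"],m)[0];im=capture(n)[:,:,::-1].copy();print(n,u)
    c=np.round(u).astype(int);o=c-50
    a=cv2.resize(im[o[1]:o[1]+100,o[0]:o[0]+100],None,fx=4,fy=4,interpolation=cv2.INTER_CUBIC)
    q=((u-o+.5)*4).astype(int);cv2.circle(a,tuple(map(int,q)),3,(0,0,255),-1);zz.append(a)
cv2.imwrite("pics/z5.png",np.hstack(zz))
o=get_obs();print(o["joint_positions"],o["tool_pos"],o["time"])
E
```

```text
t 3.27 box [[  -4.3 -101.2  100.7]] F [0.1 0.1 0.6] W [542.4 -99.4  82. ]
shift [-4.5 -1.8 18.7] turn [ 0.09 -0.52 -0.08]
scene [234.13365654 200.07720015]
side [315.28841198 226.37682327]
[-3.17434410e-01  4.85039145e-01  1.59395571e+00  1.12784366e-04
  1.06265108e+00 -1.73260945e+00] [541.6230419  -97.49428569 105.49380873] 3.3667
```

View pics/z5.png

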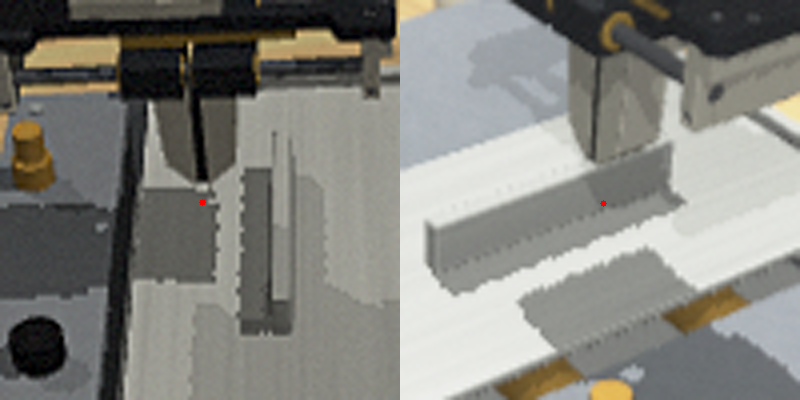

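```bash
python3 - <<'E'
from h import *
from scipy.optimize import least_squares
print(grasp_offset, [np.round(get_obs()["tool_pos"],1) for _ in range(2)])
M={n:{k:np.array(v) for k,v in camera_model(n).items()} for n in["scene","side"]}
# crop origins from z5
s=np.array([234,200])-50;d=np.array([315,226])-50
us=s+np.array([203,183])/4-.5;ud=d+np.array([600,161])/4-.5-[100,0]
r=least_squares(lambda P:np.r_[proj(P,M["scene"])[0]-us,proj(P,M["side"])[0]-ud],[541,-98,105]);print(r.x,r.fun,w2b(r.x,np.load("pose.npy")))
E
```

```text
-18.8 [array([541.6, -97.5, 105.5]), array([541.6, -97.5, 105.5])]
[543.9546047  -93.53727488 119.64161869] [ 1.28054543 -1.19057116  1.19097492  0.92761129] [[  0.67294969 -96.9511016  119.64161869]]
```

send_rows --targets '[[[0, 0, 0, 0, 0, 8, 1], [0, 0, 0, 0, 0, 15, 1], [0, 0, 0, 0, 0, 15, 1]]]'

```text
time: 3.62
tool_pos: [541.2, -97.1, 89.8]
tcp_rot: [3.142, 0.0, 2.986]
contact_force: [-0.4, -0.8, -0.2]
grip_width: 0.5
```

```bash
cat > look.py <<'E'
from h import *
import sys
def look(name,P=None,hw=50,sc=4):
    zz=[];o=get_obs();p=np.load("pose.npy")
    print("t",o["time"],"box",np.round(w2b(o["tool_pos"],p),1),"F",np.round(o["contact_force"],1))
    if P is None:P=o["tool_pos"]
    for n in ["scene","side"]:
        m={k:np.array(v) for k,v in camera_model(n).items()}
        u=proj(P,m)[0];im=capture(n)[:,:,::-1].copy();cv2.imwrite(f"pics/{name}_{n}.png",im)
        q=np.round(u).astype(int)-hw;print(n,"origin",q)
        a=cv2.resize(im[q[1]:q[1]+2*hw,q[0]:q[0]+2*hw],None,fx=sc,fy=sc,interpolation=cv2.INTER_CUBIC)
        w=((u-q+.5)*sc).astype(int);cv2.circle(a,tuple(map(int,w)),2,(0,0,255),-1);zz.append(a)
    cv2.imwrite(f"pics/{name}.png",np.hstack(zz))
if __name__=="__main__": look(sys.argv[1])
E
python3 look.py a1
```

```text
t 3.6167 box [[  -1.5 -100.9   89.8]] F [-0.4 -0.8 -0.2]
scene origin [185 155]
side origin [265 183]
```

View pics/a1.png

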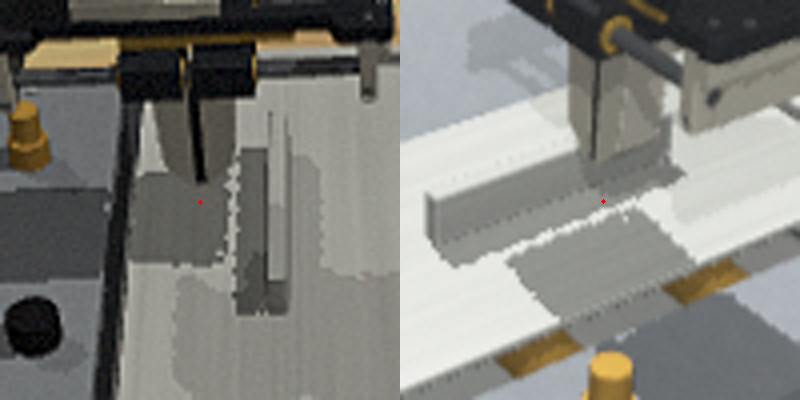

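send_rows --targets '[[[0, 0, 0, 0, 0, 7, 1], [0, 0, 0, 0, 0, 12, 1], [0, 0, 0, 0, 0, 13, 1], [0, 0, 0, 0, 0, 13, 1]]]'

```text
time: 4.05
tool_pos: [541.0, -97.4, 76.3]
tcp_rot: [3.141, -0.001, 2.986]
contact_force: [0.5, -0.5, 0.4]
grip_width: 0.3
```

```bash
python3 look.py a2
```

```text
t 4.05 box [[  -1.7 -101.2   76.3]] F [ 0.5 -0.5  0.4]
scene origin [185 160]
side origin [265 189]
```

View pics/a2.png

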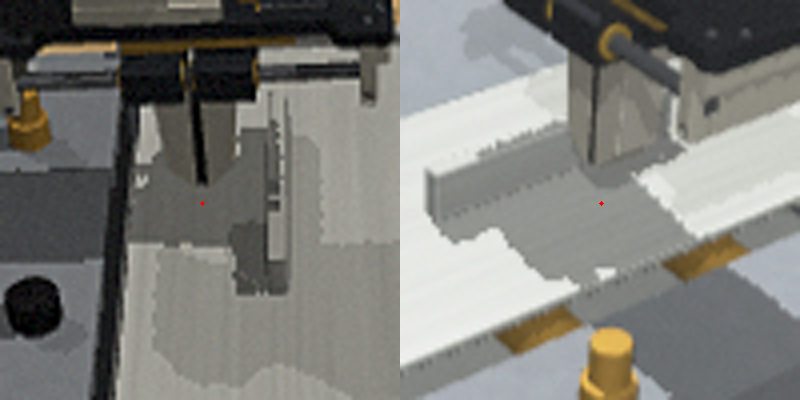

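send_rows --targets '[[[0, 0, 0, 0, 0, 2, 1], [0, 0, 0, 0, 0, 4, 1], [0, 0, 0, 0, 0, 5, 1], [0, 0, 0, 0, 0, 5.5, 1]]]'

```text
time: 4.48
tool_pos: [541.2, -97.5, 71.2]
tcp_rot: [3.141, -0.0, 2.986]
contact_force: [0.4, 0.2, 0.0]
grip_width: 0.4
```

send_rows --targets '[[[0, 0, 0, 0, 0, 1, 1], [0, 0, 0, 0, 0, 2, 1], [0, 0, 0, 0, 0, 3, 1]]]'

```text
time: 4.73
tool_pos: [541.4, -97.5, 68.3]
tcp_rot: [3.142, 0.0, 2.986]
contact_force: [-0.2, 0.2, 0.2]
grip_width: 0.0
```

send_rows --targets '[[[0, 0, 0, 0, 8, 0, 1], [0, 0, 0, 0, 16, 0, 1], [0, 0, 0, 0, 24, 0, 1], [0, 0, 0, 0, 34, 0, 1], [0, 0, 0, 0, 44, 0, 1]]]'

```text
time: 5.15
tool_pos: [548.3, -53.2, 68.5]
tcp_rot: [-3.141, 0.0, 2.986]
contact_force: [-0.3, -2.2, 0.2]
grip_width: 0.5
```

```bash
python3 look.py a3
```

```text
t 5.15 box [[ -1.3 -56.4  68.5]] F [-0.3 -2.2  0.2]
scene origin [207 163]
side origin [250 181]
```

View pics/a3.png

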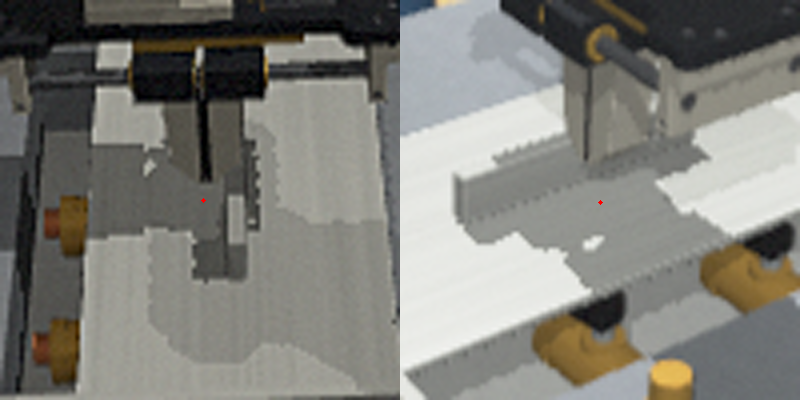

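send_rows --targets '[[[0, 0, 0, 0, 14, 0, 1], [0, 0, 0, 0, 28, 0, 1], [0, 0, 0, 0, 42, 0, 1], [0, 0, 0, 0, 56, 0, 1], [0, 0, 0, 0, 70, 0, 1]]]'

```text
time: 5.67
tool_pos: [559.2, 15.4, 68.6]
tcp_rot: [-3.141, 0.0, 2.986]
contact_force: [0.6, -3.4, 0.3]
grip_width: 0.3
```

send_rows --targets '[[[0, 0, 0, 0, 6, 0, 1], [0, 0, 0, 0, 10, 0, 1], [0, 0, 0, 0, 14, 0, 1], [0, 0, 0, 0, 17, 0, 1], [0, 0, 0, 0, 20, 0, 1]]]'

```text
time: 6.08
tool_pos: [562.1, 34.6, 68.5]
tcp_rot: [-3.141, -0.0, 2.985]
contact_force: [-0.5, -2.5, 1.1]
grip_width: 0.5
```

```bash
python3 look.py a4
```

```text
t 6.0833 box [[-1.2 32.5 68.5]] F [-0.5 -2.5  1.1]
scene origin [251 161]
side origin [223 160]
```

View pics/a4.png

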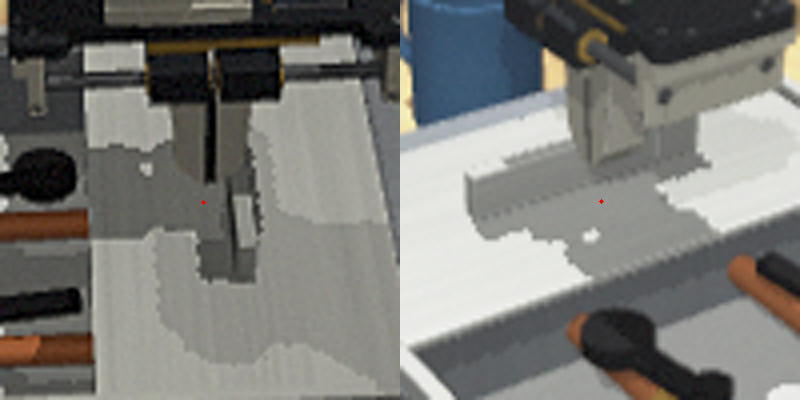

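send_rows --targets '[[[0, 0, 0, 0, 2, 0, 1], [0, 0, 0, 0, 4, 0, 1], [0, 0, 0, 0, 6, 0, 1], [0, 0, 0, 0, 8, 0, 1]]]'

```text
time: 6.52
tool_pos: [563.4, 42.8, 68.4]
tcp_rot: [3.142, 0.0, 2.986]
contact_force: [0.1, -1.7, 2.1]
grip_width: 0.4
```

send_rows --targets '[[[0, 0, 0, 0, 2, 0, 1], [0, 0, 0, 0, 4, 0, 1], [0, 0, 0, 0, 4, 0, 1]]]'

```text
time: 6.77
tool_pos: [564.1, 47.3, 68.4]
tcp_rot: [3.141, 0.0, 2.986]
contact_force: [-0.0, -1.6, -0.2]
grip_width: 0.6
```

send_rows --targets '[[[0, 0, 0, 0, 1.5, 0, 1], [0, 0, 0, 0, 3, 0, 1], [0, 0, 0, 0, 4, 0, 1]]]'

```text
time: 7.02
tool_pos: [564.6, 50.2, 68.4]
tcp_rot: [-3.141, -0.0, 2.986]
contact_force: [-0.9, -7.3, 1.6]
grip_width: 0.6
```

send_rows --targets '[[[0, 0, 0, 0, 1.5, 0, 1], [0, 0, 0, 0, 3, 0, 1], [0, 0, 0, 0, 4, 0, 1]]]'

```text
time: 7.27
tool_pos: [564.7, 50.8, 68.4]
tcp_rot: [-3.135, -0.001, 2.987]
contact_force: [-3.9, -21.4, 2.5]
grip_width: 0.3
```

send_rows --targets '[[[0, 0, 0, 0, -10, 0, 1], [0, 0, 0, 0, -25, 0, 1], [0, 0, 0, 0, -25, -25, 1], [0, 0, 0, 0, -25, -50, 1], [0, 0, 0, 0, -25, -50, 1]]]'

```text
time: 7.68
tool_pos: [564.0, 30.0, 122.8]
tcp_rot: [3.14, 0.008, 2.985]
contact_force: [2.0, 0.4, 0.3]
grip_width: 0.6
```

```bash
python3 - <<'E'
from look import *
p=np.load("pose.npy");look("b1",b2w([(-10,-75,50)],p)[0],70,5.7)
M={n:{k:np.array(v) for k,v in camera_model(n).items()} for n in["scene","side"]}
for n in M:
    for l in ["disc_pivot","disc_end","plain_end","cover_bar","cover_top"]:
        print(n,l,[(np.round(d["location"],1).tolist(),round(d["conf"],2)) for d in place_of(l,n)[:2]])
    print(n,"exp",[np.round(proj(b2w([q],p)[0],M[n])[0],1) for q in [(-35,-105,50),(60,-105,50)]])
a=cv2.imread("pics/b1.png");print(a.shape)
cv2.imwrite("pics/b1.png",cv2.resize(a,(800,400)))
E
```

```text
t 7.6833 box [[  1.4  28.2 122.8]] F [2.  0.4 0.3]
scene origin [179 147]
side origin [232 176]
scene disc_pivot [([210.2, 236.5], 0.87), ([284.5, 398.9], 0.64)]
scene disc_end [([205.5, 263.7], 0.66)]
scene plain_end [([236.1, 263.0], 0.61)]
scene cover_bar [([205.3, 317.2], 0.75), ([237.2, 251.0], 0.61)]
scene cover_top [([207.8, 313.4], 0.92), ([235.0, 288.2], 0.66)]
scene exp [array([234.6, 209.7]), array([233.1, 241. ])]
side disc_pivot [([261.5, 300.6], 0.72)]
side disc_end [([243.3, 278.2], 0.76), ([181.4, 285.0], 0.62)]
side plain_end [([227.3, 317.7], 0.58)]
side cover_bar [([194.7, 265.7], 0.71)]
side cover_top [([200.9, 265.6], 0.64)]
side exp [array([300.2, 259.2]), array([342.1, 241.5])]
(798, 1596, 3)
```

View pics/b1.png

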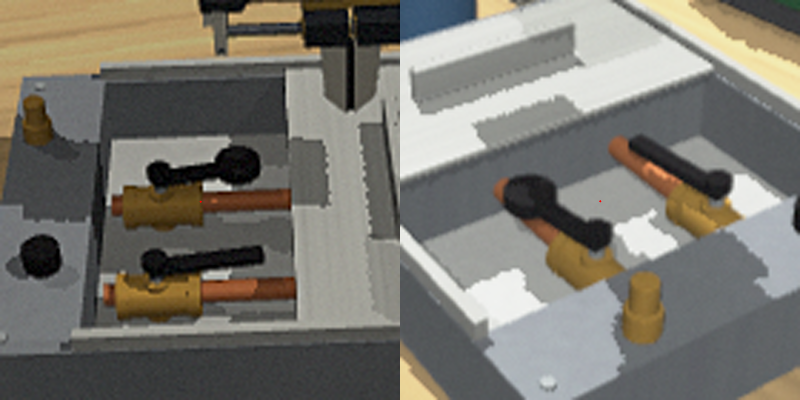

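```bash
python3 - <<'E'
from h import *
from scipy.optimize import least_squares
p=np.load("pose.npy")
M={n:{k:np.array(v) for k,v in camera_model(n).items()} for n in["scene","side"]}
def hp(px,th):return b2w([(px-58*np.sin(th),-105+58*np.cos(th),50)],p)[0]
for px,obs in [(-35,{"scene":(263.7,205.5),"side":(278.2,243.3)}),(60,{"scene":(263,236.1),"side":(317.7,227.3)})]:
    for n in M: 
        r=least_squares(lambda t:proj(hp(px,t[0]),M[n])[0]-np.array(obs[n]),[.1]);print(px,n,r.x,r.fun)
# tip triangulation: read from b1 full images
for n in M:
    im=cv2.imread(f"pics/b1_{n}.png");print(n,np.round(proj(get_obs()["tool_pos"],M[n])[0],1))
cx=0
hy=12;hx=9.5
for d in (5,10,20,30,40,50,60,70,80,90):
    t=np.radians(d);D=np.array([-35-58*np.sin(t),-105+58*np.cos(t)])
    cy=min(-42,-105+58*np.cos(t)+17*np.sin(t)+hy);dy=cy-hy-D[1]
    print(d,np.round([D[0]+(17 if dy<0 else np.sqrt(289-dy*dy))+hx,cy],1))
need(8,-45,100)
E
```

```text
-35 scene [0.15723042] [-1.75348614  0.46724975]
-35 side [0.10603252] [0.31905619 0.6589641 ]
60 scene [0.17981653] [-0.69867676  0.19897388]
60 side [0.168879] [0.77178214 1.3685634 ]
scene [299.2 191.7]
side [274.1 188.5]
5 [-13.6 -42. ]
10 [-18.6 -42. ]
20 [-28.3 -42. ]
30 [-37.5 -42. ]
40 [-47.1 -42. ]
50 [-59.  -42.7]
60 [-67.2 -49.3]
70 [-74.2 -57.2]
80 [-79.7 -66.2]
90 [-83.5 -76. ]
t 8.28 box [[ -1.4  27.8 118.1]] F [0.3 0.  0.6] W [559.2 -43.3 100. ]
shift [ -9.4 -72.8  18.1] turn [ 0.01 -0.03 -0.02]
```

send_rows --targets '[[[0, 0, 0, -5, -36, 0, 1], [0, 0, 0, -9, -73, 0, 1], [0, 0, 0, -9, -73, 20, 1], [0, 0, 0, -9, -73, 45, 1], [0, 0, 0, -9, -73, 45, 1]]]'

```text
time: 8.7
tool_pos: [556.1, -43.7, 69.5]
tcp_rot: [3.141, -0.007, 2.984]
contact_force: [-1.1, -0.7, -0.7]
grip_width: 0.1
```

```bash
python3 look.py c1
```

```text
t 8.7 box [[  4.9 -45.9  69.5]] F [-1.1 -0.7 -0.7]
scene origin [213 164]
side origin [249 177]
```

View pics/c1.png

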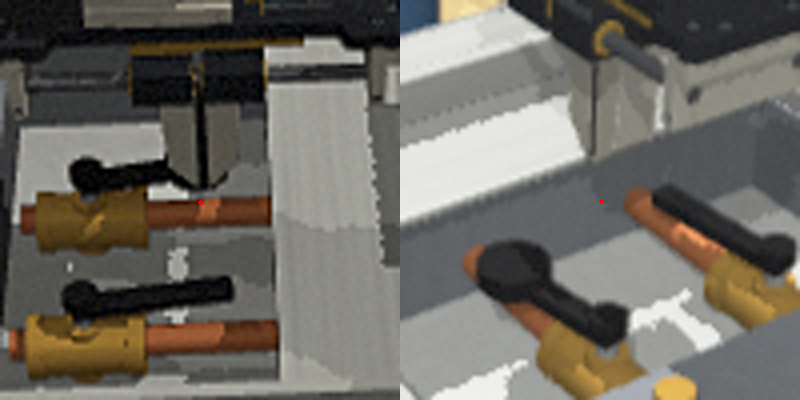

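send_rows --targets '[[[0, 0, 0, -2, 0, 12, 1], [0, 0, 0, -3, 0, 24, 1], [0, 0, 0, -3, 0, 34, 1], [0, 0, 0, -3, 0, 38, 1], [0, 0, 0, -3, 0, 38, 1]]]'

```text
time: 9.22
tool_pos: [561.4, -43.6, 34.6]
tcp_rot: [3.141, -0.002, 2.986]
contact_force: [0.0, 0.1, -0.1]
grip_width: 0.2
```

```bash
python3 look.py c2
```

```text
t 9.2167 box [[ 10.2 -45.   34.6]] F [ 0.   0.1 -0.1]
scene origin [214 179]
side origin [250 191]
```

View pics/c2.png

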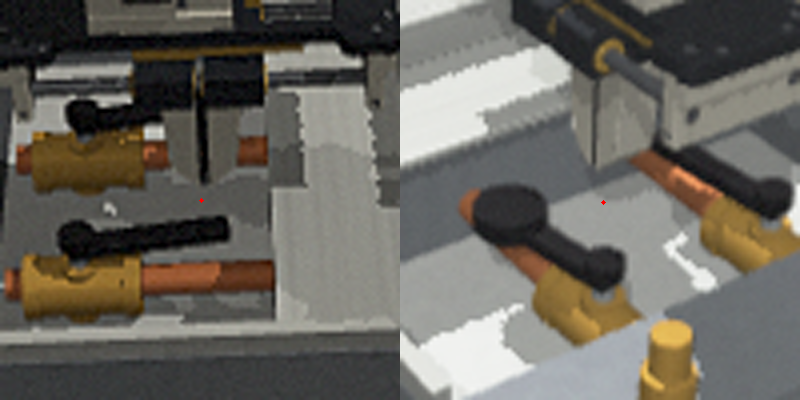

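```bash
python3 - <<'E'
from h import *
from scipy.optimize import least_squares
M={n:{k:np.array(v) for k,v in camera_model(n).items()} for n in["scene","side"]}
us=np.array([264.3,224.3]);ud=np.array([298,232.5])
r=least_squares(lambda P:np.r_[proj(P,M["scene"])[0]-us,proj(P,M["side"])[0]-ud],[541,-98,105]);print(r.x,r.fun,w2b(r.x,np.load("pose.npy")))
E
```

```text
[562.08976072 -39.49368947  49.70323025] [ 1.34904047 -1.26907785  1.34490578  1.0574987 ] [[ 10.22697334 -40.75222581  49.70323025]]
```

send_rows --targets '[[[0, 0, 0, 5, 1, 3, 1], [0, 0, 0, 15, 2, 3, 1], [0, 0, 0, 24, 2, 3, 1], [0, 0, 0, 32, 2, 3, 1], [0, 0, 0, 40, 2, 3, 1]]]'

```text
time: 9.73
tool_pos: [523.0, -35.6, 32.9]
tcp_rot: [3.141, 0.002, 2.986]
contact_force: [3.9, 1.5, -1.0]
grip_width: 0.4
```

```bash
python3 look.py c3
```

```text
t 9.7333 box [[-29.  -43.   32.9]] F [ 3.9  1.5 -1. ]
scene origin [215 167]
side origin [233 198]
```

View pics/c3.png

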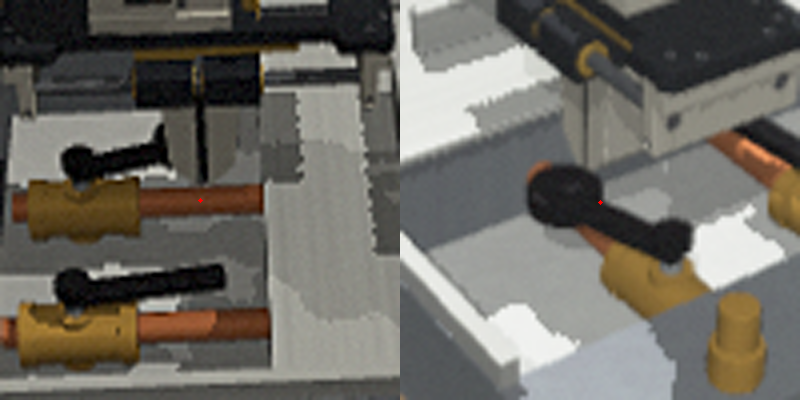

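send_rows --targets '[[[0, 0, 0, 9, 0, 0, 1], [0, 0, 0, 18, 0, 0, 1], [0, 0, 0, 27, 0, 0, 1], [0, 0, 0, 33, -2, 0, 1], [0, 0, 0, 38, -6, 0, 1]]]'

```text
time: 10.25
tool_pos: [483.4, -35.4, 32.6]
tcp_rot: [3.141, -0.0, 2.986]
contact_force: [1.0, 2.4, 2.1]
grip_width: 0.2
```

```bash
python3 look.py c4
```

```text
t 10.25 box [[-68.1 -48.9  32.6]] F [1.  2.4 2.1]
scene origin [212 155]
side origin [216 207]
```

View pics/c4.png

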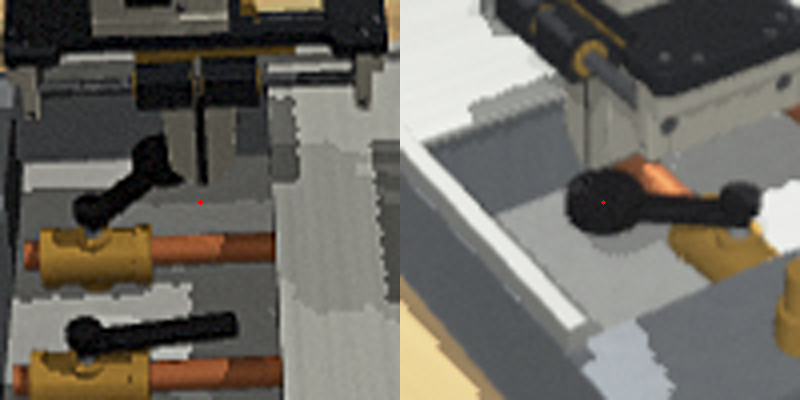

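send_rows --targets '[[[0, 0, 0, 3, -5, 0, 1], [0, 0, 0, 6, -9, 0, 1], [0, 0, 0, 9, -14, 0, 1], [0, 0, 0, 12, -18, 0, 1], [0, 0, 0, 14, -22, 0, 1]]]'

```text
time: 10.77
tool_pos: [465.3, -54.8, 32.1]
tcp_rot: [3.14, -0.003, 2.986]
contact_force: [-2.7, 5.6, 3.6]
grip_width: 0.4
```

send_rows --targets '[[[0, 0, 0, 1, -2, 0, 1], [0, 0, 0, 2, -4, 0, 1], [0, 0, 0, 2, -6, 0, 1]]]'

```text
time: 11.02
tool_pos: [463.1, -60.8, 32.1]
tcp_rot: [3.141, -0.002, 2.986]
contact_force: [-1.7, 4.3, 3.3]
grip_width: 0.2
```

```bash
python3 look.py c5
```

```text
t 11.0167 box [[-84.2 -77.1  32.1]] F [-1.7  4.3  3.3]
scene origin [199 151]
side origin [217 219]
```

View pics/c5.png

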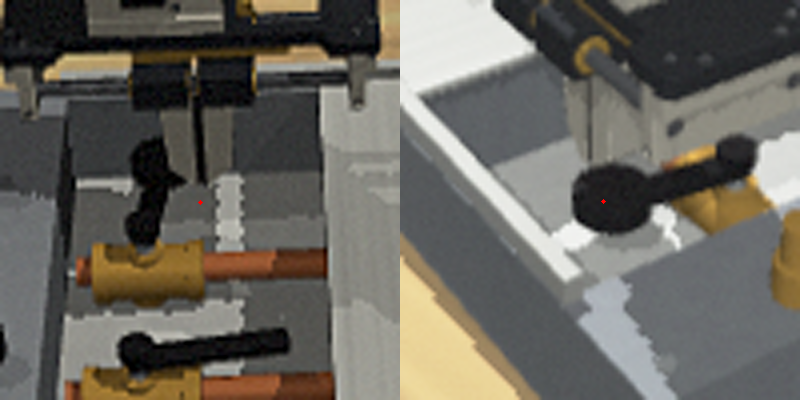

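send_rows --targets '[[[0, 0, 0, 0, -1.5, 0, 1], [0, 0, 0, 0, -3, 0, 1], [0, 0, 0, 0, -4.5, 0, 1], [0, 0, 0, 0, -4.5, 0, 1]]]'

```text
time: 11.45
tool_pos: [463.5, -65.8, 32.4]
tcp_rot: [-3.142, 0.0, 2.986]
contact_force: [-0.3, 2.0, 2.0]
grip_width: 0.7
```

send_rows --targets '[[[0, 0, 0, 0, -1.5, 0, 1], [0, 0, 0, 0, -3, 0, 1], [0, 0, 0, 0, -3, 0, 1]]]'

```text
time: 11.7
tool_pos: [463.0, -68.7, 32.4]
tcp_rot: [-3.142, 0.0, 2.986]
contact_force: [-1.2, 3.0, 2.2]
grip_width: 0.1
```

send_rows --targets '[[[0, 0, 0, 0, -1.5, 0, 1], [0, 0, 0, 0, -3, 0, 1], [0, 0, 0, 0, -3, 0, 1]]]'

```text
time: 11.95
tool_pos: [462.4, -70.4, 32.3]
tcp_rot: [3.139, -0.0, 2.985]
contact_force: [-0.2, 10.2, 2.3]
grip_width: 0.4
```

```bash
python3 look.py c6
```

```text
t 11.95 box [[-83.5 -86.7  32.3]] F [-0.2 10.2  2.3]
scene origin [194 151]
side origin [221 221]
```

View pics/c6.png

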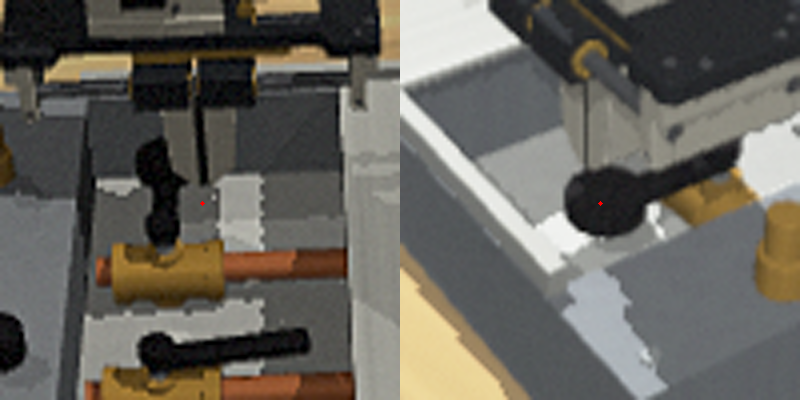

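Force is rising (10 N): at the stop, it seems. One more small push to confirm.

send_rows --targets '[[[0, 0, 0, 0, -1, 0, 1], [0, 0, 0, 0, -2, 0, 1], [0, 0, 0, 0, -2, 0, 1]]]'

```text
time: 12.3
tool_pos: [462.4, -71.2, 32.4]
tcp_rot: [3.138, 0.0, 2.984]
contact_force: [1.7, 15.8, 4.0]
grip_width: 0.4
```

send_rows --targets '[[[0, 0, 0, 0, 6, 0, 1], [0, 0, 0, 0, 15, 0, 1], [0, 0, 0, 0, 15, -30, 1], [0, 0, 0, 0, 15, -70, 1], [0, 0, 0, 0, 15, -110, 1]]]'

```text
time: 12.72
tool_pos: [463.9, -58.4, 143.1]
tcp_rot: [-3.141, -0.002, 2.986]
contact_force: [1.6, 0.0, 0.1]
grip_width: 0.4
```

send_rows --targets '[[[0, 0, 0, 0, 0, -40, 1], [0, 0, 0, 0, 40, -60, 1], [0, 0, 0, 0, 80, -60, 1], [0, 0, 0, 10, 120, -60, 1], [0, 0, 0, 20, 160, -60, 1]]]'

```text
time: 13.13
tool_pos: [470.2, 103.7, 203.1]
tcp_rot: [-3.141, 0.003, 2.984]
contact_force: [-0.0, -0.1, -0.1]
grip_width: 0.5
```

send_rows --targets '[[[0, 0, 0, 10, 35, 0, 1], [0, 0, 0, 20, 70, 0, 1], [0, 0, 0, 30, 105, 0, 1], [0, 0, 0, 40, 140, 0, 1], [0, 0, 0, 40, 140, 0, 1]]]'

```text
time: 13.55
tool_pos: [450.8, 252.3, 202.4]
tcp_rot: [3.139, 0.001, 2.991]
contact_force: [-1.3, -1.0, -0.1]
grip_width: 0.4
```

```bash
python3 - <<'E'
from look import *
p=np.load("pose.npy");look("d1",b2w([(-20,-40,50)],p)[0],90,4)
cv2.imwrite("pics/d1.png",cv2.resize(cv2.imread("pics/d1.png"),(800,400)))
M={n:{k:np.array(v) for k,v in camera_model(n).items()} for n in["scene","side"]}
for n in M:
    for l in ["disc_end","plain_end","cover_bar","adaptor","dust_cap","spool","spanner","screwdriver"]:
        print(n,l,[(np.round(d["location"],1).tolist()[::-1],round(d["conf"],2)) for d in place_of(l,n)[:2]])
    print("exp disc,plain,bar",np.round(proj(b2w([(-93,-105,52),(50,-48,50),(0,65,83)],p),M[n]),1).tolist())
E
```

```text
t 13.55 box [[-144.9  230.3  202.4]] F [-1.3 -1.  -0.1]
scene origin [176 123]
side origin [196 148]
scene disc_end [([234.1, 191.4], 0.52)]
scene plain_end [([263.6, 237.2], 0.88)]
scene cover_bar [([317.4, 201.2], 0.62)]
scene adaptor [([193.4, 195.2], 0.65)]
scene dust_cap [([192.3, 240.3], 0.54), ([262.3, 235.8], 0.53)]
scene spool [([149.6, 253.3], 0.82)]
scene spanner [([234.6, 192.6], 0.64), ([375.3, 198.9], 0.56)]
scene screwdriver [([152.8, 206.8], 0.75)]
exp disc,plain,bar [[235.3, 191.9], [262.3, 236.4], [317.7, 205.3]]
side disc_end [([272.5, 273.4], 0.77), ([378.6, 256.6], 0.7)]
side plain_end [([316.7, 227.3], 0.84), ([395.4, 323.9], 0.5)]
side cover_bar [([265.3, 197.8], 0.76)]
side adaptor [([317.4, 292.3], 0.79)]
side dust_cap [([377.6, 254.7], 0.78), ([267.4, 195.4], 0.59)]
side spool []
side spanner [([275.1, 271.6], 0.21)]
side screwdriver [([335.9, 378.7], 0.68)]
exp disc,plain,bar [[271.8, 270.1], [318.4, 228.8], [264.4, 196.4]]
```

View pics/d1.png

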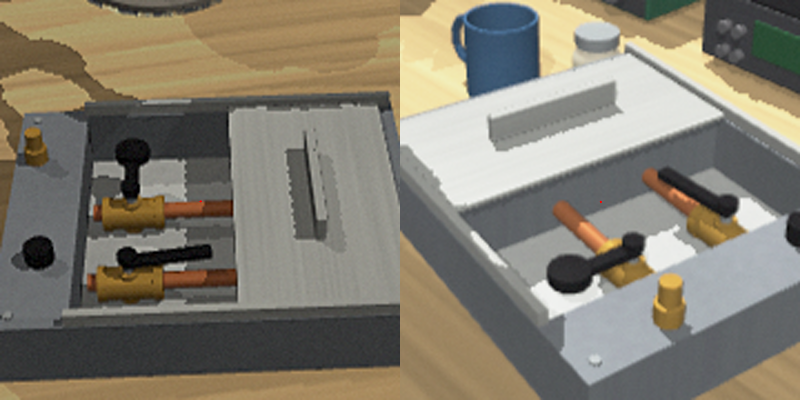

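View pics/d1_scene.png

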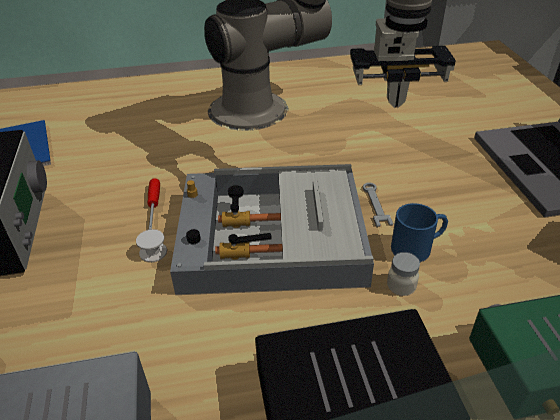

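```bash
python3 -c "
from plant import *
print(close_job())"
```

```text
the job is handed in; nothing more can be done
None
```

The dry air is shut off: the cover is fully aside, and the disc handle lies across its pipe, against its stop. I handed the job in at about 14 s, with the arm well clear of the box.

- **Cover:** I pushed it left by its bar at about 2–3 N. At the stop the force rose to 21 N and it stopped moving. In the last pictures the bar is where it should be for full travel, to within about 2 px in the side camera and 4 px in the scene camera.
- **Disc handle:** It was on the valve nearer the robot. I pushed it round at about 3–6 N until it stopped moving at about 16 N. The disc then showed within about 1 px (scene camera) and 3 px (side camera) of where a shut handle should be.
- **Everything else:** The plain handle is still where it was to within about 1 px. The adaptor, dust cap, spool, spanner, screwdriver, jar and mug look unmoved in the last pictures.

**Disagreement:** the fingertips showed about 14 mm higher in the pictures than the reported tool position. Lowering the tool to a reported 68 mm over the 71 mm panel met no force, so the pictures were right about the direction. I set heights from the pictures after that.

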